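Sort artificial-leg components back into stock trays

ROBOT

A 6-joint arm with a two-finger parallel gripper is mounted at the origin on the work surface. World frame = base frame: x ahead of the robot, y to its left, z up, the work surface at z = 0. Lengths are in m, angles in degrees, forces in N, time in s.
With the tool pointing down it reaches from about 0.4 to 0.825 m from the base axis. Payload 7 kg.
Tool frame: the origin (TCP) lies at the very end of the fingers, on their centre line; the grasp point (between the pads) lies 19 mm behind it (ctrl.hold_point_z is the distance from the TCP to the grasp point, in m); z points along the fingers, y is the line along which they close (so a half turn about z gives the same grasp; the last joint's range is limited). The gripper opens to 88 mm and grips with 3 to 60 N. Pads are 19 mm wide; open, the fingers measure 130 mm over their backs; the gripper's body (78 mm by 193 mm) begins 47 mm behind the grasp point.
Start: joints at [93.684, 20.546, 0.682, 0, -70.136, -16.507], TCP at [0.15, 0.658, 0.227] pointing down, gripper open.
Joint ranges: [-176.03, 176.03], [-82.01, 121.73], [-58.28, 71.71], [-173.87, 95.51], [-174.79, -0.11], [-173.66, 173.66]. Speed limits (degrees/s): [136.94, 136.94, 172.46, 180, 180, 180].

INTERFACE

Orientations are given as [roll, pitch, yaw] about the fixed x, y, z axes, in that order (R = Rz(yaw) Ry(pitch) Rx(roll)).
In Python, from plant import sensors, viewer, workorder, ctrl gives the robot as it stands.
- The arm moves only by the shell command python3 -m pendant 'ROWS'. ROWS is JSON, a list of rows, each a list of 3 entries, a list of its own where there are three numbers: the opening, from -1 (shut) to 1 (fully open), so that 0 is half open, then the shift along the tool's x, y, z in m, then the turn, a rotation vector about the tool's x, y, z in degrees. A call has 1 to 10 rows; each row is the pose to reach, as a shift and turn from the pose commanded when the call began, along the tool's axes at that moment; what a row does not reach only later rows make up. A row lasts 1/12 s, in which the tool goes at most 41.7 mm and 7.16 degrees, less where a joint would pass 70% of its speed; a pose out of reach is approached as far as the arm can. A call with a gripper value outside its range is refused whole. The fingers move at their own pace and stop on an object; the grip force is fixed at half the most. Time passes only in rows, so rows that repeat a pose let the fingers close. It gives the time, the measured TCP pose, the force, the opening and the grip force at its end, in the units of the state.
- sensors.get_obs(): the state, without advancing time (a new reading comes with each control period).
- viewer.snapshot(name): name is "scene" or "top"; returns the picture (420x560x3 uint8, red, green, blue); there is no depth.
- viewer.camera_params(name): a dict with "fx", "fy", "cx", "cy" (pixels), "dist" ([k1, k2, p1, p2, k3] as OpenCV has them; the pictures are not rectified), "extrinsics" (4x4, takes a point from world to camera coordinates). Camera axes: x right, y up, looking along -z (the intrinsics and any distortion apply to the point x, -y, -z); pixel columns grow to the right and rows downward; lengths in m; the calibration is good to about 2 mm. A picture is of the moment at which its call begins. camera_params takes no time and is no camera call.
- workorder.close_job(): hands the job in; it is judged then, once.
The state is a dict: "clock": time; "joint_pos": joint angles; "qvel": joint speeds; "tau": joint torques, N m; "tool_pos": TCP position; "orientation": TCP orientation; "force": force on the tool from outside, world axes, zero at the start; "moment": the same for the moment, N m; "opening": finger opening in m; "gripper_force": force on a finger pad.
Only numpy, scipy, OpenCV 4.12 (cv2) and the standard library are available. Lean on these libraries where they do the work, as an engineer would, in place of code of your own. Each camera call takes 0.05 s, during which the arm holds its last target. There are 200 camera calls.

TASK

Put the four loose leg components on the bench (short tube, tube clamp, pyramid adapter, joint bar) back into stock: set each one down in the open bay of the tray whose ledge shows a sample of the same kind, resting fully on the bay floor the way up it is now (the tube, clamp and adapter standing, the bar flat), not dropped in. Leave the round tin where it stands.

Things in the scene. Friction and masses are not known exactly. Their poses are not given: they have to be found in the camera images.
- tube_mid (a point): Loose short length of plain aluminium leg tube standing on end: outer diameter 30 mm, bore 25 mm, 55 mm tall. This point is its centre, half-way up; z along the tube.
- clamp_mid (a point): Loose dark steel tube clamp standing upright: a round socket, outer diameter 42 mm, 36 mm tall, open at the top (bore 31 mm), with two small clamping lugs sticking out to 34 mm from its axis on its -x side. This point is on the socket's axis, half-way up (18 mm); z up, its y axis crosses the socket clear of the lugs.
- pyramid_mid (a point): Loose steel pyramid adapter standing on its flange: square flange 46 x 46 x 8 mm, on it a low cone (32 mm across, up to 14 mm high) and a square block 20 x 20 mm whose top is 40 mm above the underside, its sides parallel to the flange's. This point is on its axis, half-way up (20 mm); x and y parallel to its sides, z up.
- bar_mid (a point): Loose flat steel brace side bar with a round joint head, lying flat: 110 mm long along its x, 18 mm wide along its y, 8 mm thick; the joint head, a disc 26 mm across and 12 mm thick, is centred 42 mm from this point at its -x end. This point is the middle of the bar's length, 4 mm above its underside; z up.
- tube_bay (a point): Fixed light wooden tray, 143 x 133 mm (its x, y) with an open bay and, joined on at its +x side (away from the robot), a solid ledge 50 mm deep and 22 mm high that carries a fixed sample short tube, standing, the sample's axis 96 mm from this point. The bay is 135 x 125 mm inside (x, y), walls 4 mm thick, rim 18 mm above the bay floor. This point: centre of the bay floor, 4 mm above the table; z up.
- clamp_bay (a point): Fixed light wooden tray, 143 x 133 mm (its x, y) with an open bay and, joined on at its +x side (away from the robot), a solid ledge 50 mm deep and 22 mm high that carries a fixed sample tube clamp, standing, the sample's axis 96 mm from this point. The bay is 135 x 125 mm inside (x, y), walls 4 mm thick, rim 18 mm above the bay floor. This point: centre of the bay floor, 4 mm above the table; z up.
- pyramid_bay (a point): Fixed light wooden tray, 143 x 133 mm (its x, y) with an open bay and, joined on at its +x side (away from the robot), a solid ledge 50 mm deep and 22 mm high that carries a fixed sample pyramid adapter, standing, the sample's axis 96 mm from this point. The bay is 135 x 125 mm inside (x, y), walls 4 mm thick, rim 18 mm above the bay floor. This point: centre of the bay floor, 4 mm above the table; z up.
- bar_bay (a point): Fixed light wooden tray, 143 x 133 mm (its x, y) with an open bay and, joined on at its +x side (away from the robot), a solid ledge 50 mm deep and 22 mm high that carries a fixed sample joint bar, lying flat across the tray, the sample's axis 96 mm from this point. The bay is 135 x 125 mm inside (x, y), walls 4 mm thick, rim 18 mm above the bay floor. This point: centre of the bay floor, 4 mm above the table; z up.
- tin_mid (a point): Closed low round brass-coloured tin, 60 mm across, 26 mm tall, loose among the parts; not part of the job, to be left where it stands. This point is its centre.
Not all that is in view belongs to the job. There is more than one size of the part that bears bar_mid; the job needs the middle-sized.

How it is judged (in metres and radians):
At the end, for the whole second after the job is handed in: Each of the four components is in its own kind's bay: its centre over the bay floor (within 67.5 mm in x and 62.5 mm in y of the bay's centre), at its resting height within 5 mm, tilted less than 0.12 rad from the way up it started, at rest (below 0.02 m/s and 0.2 rad/s) and released (x of tube_mid in the frame of tube_bay between -0.0675 and 0.0675 m and y of tube_mid in the frame of tube_bay between -0.0625 and 0.0625 m and z of tube_mid in the frame of tube_bay between 0.0225 and 0.0325 m and angle between each of tube_mid, clamp_mid, pyramid_mid, bar_mid's own z axis and vertical below 0.12 rad and linear speed of each of tube, clamp, pyramid, bar below 0.02 m/s and angular speed of each of tube, clamp, pyramid, bar below 0.2 rad/s and x of clamp_mid in the frame of clamp_bay between -0.0675 and 0.0675 m and y of clamp_mid in the frame of clamp_bay between -0.0625 and 0.0625 m and z of clamp_mid in the frame of clamp_bay between 0.013 and 0.023 m and x of pyramid_mid in the frame of pyramid_bay between -0.0675 and 0.0675 m and y of pyramid_mid in the frame of pyramid_bay between -0.0625 and 0.0625 m and z of pyramid_mid in the frame of pyramid_bay between 0.015 and 0.025 m and x of bar_mid in the frame of bar_bay between -0.0675 and 0.0675 m and y of bar_mid in the frame of bar_bay between -0.0625 and 0.0625 m and z of bar_mid in the frame of bar_bay between -0.001 and 0.009 m); the robot touches nothing.
It fails at once if the tin is pushed more than 30 mm from its place (distance of tin_mid from where it was at the start of the episode above 0.03 m).
It fails at once if the short tube is dropped from about 50 mm or more (falls out of the fingers faster than 1 m/s) (linear speed of tube above 1 m/s and contact force between the fingers and tube below 0.1 N).
It fails at once if the tube clamp is dropped from about 50 mm or more (falls out of the fingers faster than 1 m/s) (linear speed of clamp above 1 m/s and contact force between the fingers and clamp below 0.1 N).
It fails at once if the pyramid adapter is dropped from about 50 mm or more (falls out of the fingers faster than 1 m/s) (linear speed of pyramid above 1 m/s and contact force between the fingers and pyramid below 0.1 N).
It fails at once if the joint bar is dropped from about 50 mm or more (falls out of the fingers faster than 1 m/s) (linear speed of bar above 1 m/s and contact force between the fingers and bar below 0.1 N).
It also fails if it takes over 109 s, if anything falls off the work surface, if the arm or the gripper's body presses on something with over 40 N, if the wrist force passes 120 N, or if a joint passes its speed limit or range.

## Working session

There is one attempt and no reset: what is moved stays moved. The work goes in short steps, Python scripts to look and compute and a shell command to move; the robot and the scene stay as the last step left them, time stands still between calls to the robot, and variables do not carry over. Pictures are saved under pics/ and viewed, at most 14 in all, crops included, and the job is handed in when it is done.

```bash
mkdir -p pics
python3 - <<'E'
from plant import sensors, viewer, ctrl
import cv2
for n in("scene","top"):
    im=viewer.snapshot(n); cv2.imwrite(f"pics/{n}0.png",cv2.resize(im[:,:,::-1],(800,600),interpolation=cv2.INTER_CUBIC))
    cv2.imwrite(f"{n}_raw.png",im[:,:,::-1])
    print(viewer.camera_params(n))
print(sensors.get_obs(),ctrl.hold_point_z)
E
```

```text
{'fx': 474.03728366328875, 'fy': 474.03728366328875, 'cx': 279.9070839053362, 'cy': 209.60749973081974, 'dist': array([0.03387373, 0.        , 0.        , 0.        , 0.        ]), 'extrinsics': array([[ 0.88228903,  0.4706612 , -0.00664121, -0.36031516],
       [-0.38926516,  0.73749346,  0.55188408,  0.2305708 ],
       [ 0.26464827, -0.48433608,  0.83389439, -1.38478396],
       [ 0.        ,  0.        ,  0.        ,  1.        ]])}
{'fx': 531.1171110113788, 'fy': 531.1171110113788, 'cx': 271.49974382783773, 'cy': 209.6586762683946, 'dist': array([-0.01816393,  0.        ,  0.        ,  0.        ,  0.        ]), 'extrinsics': array([[-0.01434499, -0.99965773, -0.02187789, -0.06663672],
       [ 0.98138314, -0.01826701,  0.19118959, -0.43711377],
       [-0.19152379, -0.01872797,  0.98130928, -1.15693211],
       [ 0.        ,  0.        ,  0.        ,  1.        ]])}
{'clock': 0.1, 'joint_pos': array([ 9.36841076e+01,  2.05869397e+01,  6.38549526e-01, -1.74541485e-02,
       -7.01360906e+01, -1.65046324e+01]), 'qvel': array([ 0.027366  , -0.12656678,  0.08461362, -0.0735606 ,  0.04120007,
        0.09587198]), 'tau': array([-1.21977155e-03, -5.84162164e+01,  2.93753707e+01,  7.01557919e+00,
        1.01952895e-02, -4.41261909e-05]), 'tool_pos': array([0.14973853, 0.65772711, 0.22571809]), 'orientation': array([ 1.79914338e+02, -8.26973360e-03, -1.28264614e+01]), 'force': array([-0.07922152, -0.91625442,  0.55613986]), 'moment': array([ 0.00889641,  0.02757932, -0.00224799]), 'gripper_force': 0.0, 'opening': 0.08760072765663425} 0.0188
```

View pics/top0.png

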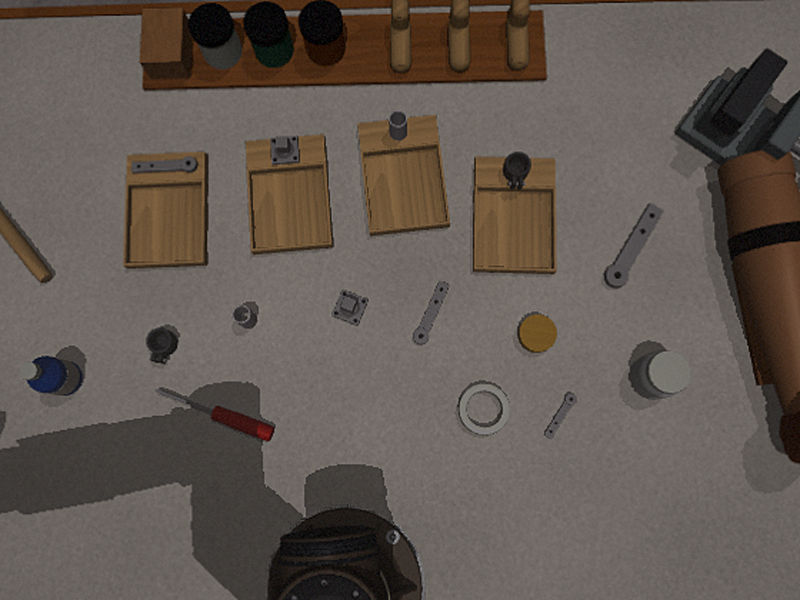

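View pics/scene0.png

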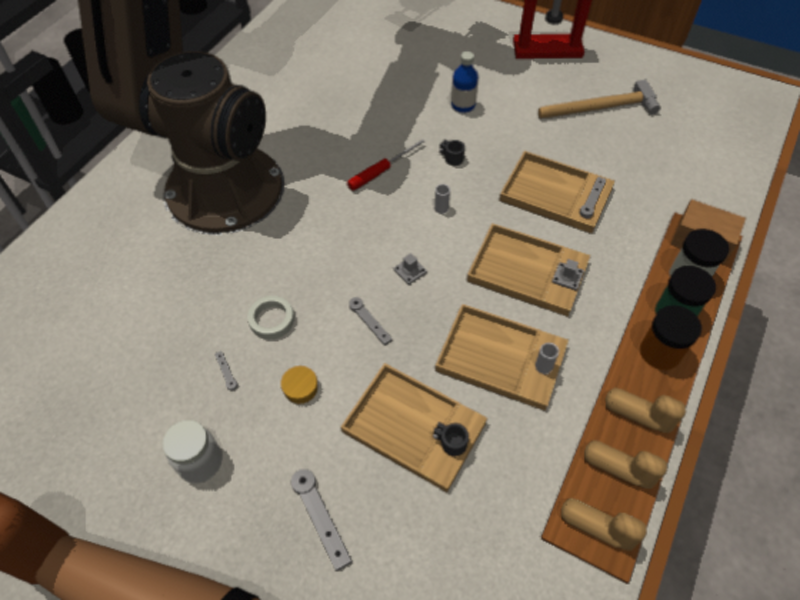

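The top view shows the trays, left to right: bar (165,210), pyramid (288,195), tube (404,175), clamp (514,215). The loose parts are the clamp (160,343), tube (245,315), pyramid (349,306), mid bar (432,312) and tin (537,332). The scene view agrees with this layout.

```bash
cat > h.py <<'E'
import numpy as np, cv2
from plant import sensors, viewer
from scipy.spatial.transform import Rotation as R
def ray(n,u,v,z):
    c=viewer.camera_params(n); E=np.array(c['extrinsics']); K=np.array([[c['fx'],0,c['cx']],[0,c['fy'],c['cy']],[0,0,1]])
    p=cv2.undistortPoints(np.array([[[u,v]]],float),K,np.array(c['dist']))[0,0]
    d=E[:3,:3].T@np.array([p[0],-p[1],-1]); o=-E[:3,:3].T@E[:3,3]
    return o+d*(z-o[2])/d[2]
def go(xyz,yaw):
    "shift/turn in tool axes from the measured pose to TCP xyz, tool down, yaw (mod 180)"
    s=sensors.get_obs(); Q=R.from_euler('xyz',s['orientation'],degrees=True)
    y0=s['orientation'][2]; yaw=y0+(yaw-y0+90)%180-90
    T=R.from_euler('xyz',[180,0,yaw],degrees=True)
    print('shift',(Q.inv().apply(np.array(xyz)-s['tool_pos'])).round(4),'turn',(Q.inv()*T).as_rotvec(degrees=True).round(1),'yaw',round(yaw,1),'j6',s['joint_pos'][5].round(1),'t',s['clock'])
E
python3 - <<'E'
import cv2,numpy as np
a=cv2.imread('top_raw.png'); b=cv2.imread('scene_raw.png')
A=cv2.resize(a[190:255,90:340],None,fx=3.2,fy=3.2,interpolation=cv2.INTER_CUBIC)
B=cv2.resize(a[75:195,80:400],None,fx=2.5,fy=2.5,interpolation=cv2.INTER_CUBIC)
cv2.imwrite('pics/c1.png',np.vstack([cv2.convertScaleAbs(A,alpha=1.6),cv2.convertScaleAbs(B,alpha=1.6)]))
E
```

```text
(no output)
```

View pics/c1.png

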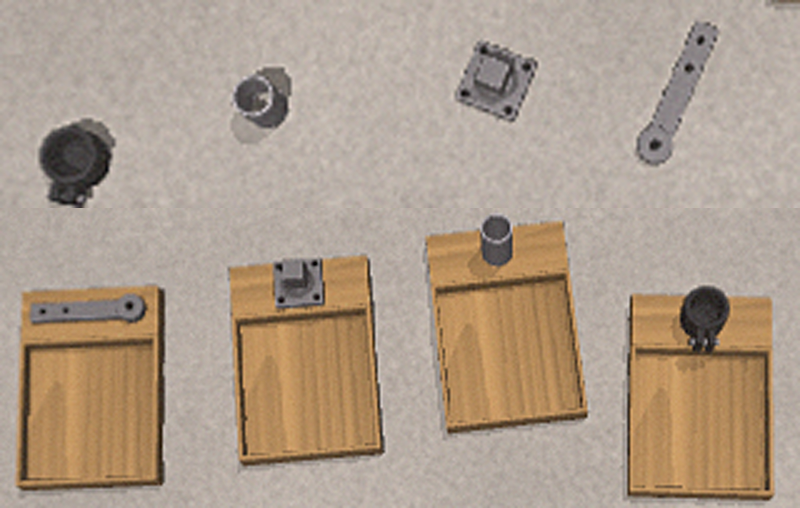

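The crop shows all four parts and trays clearly. Crop pixels: clamp rim (71,150) with lugs at (68,195), tube rim (252,95), pyramid flange corners (482,42), (538,63), (513,121) and (458,99), bar head (654,146) and tip (708,22).

Run:
```python
from h import *
A=lambda u,v,z: ray('top',90+u/3.2,190+v/3.2,z)[:2]
B=lambda u,v,z: ray('top',80+u/2.5,75+(v-208)/2.5,z)[:2]
dg=lambda d: round(float(np.degrees(np.arctan2(d[1],d[0]))),1)
c=A(71,150,.036); l=A(68,197,.025); print('clamp',c.round(3),'x axis yaw',dg(c-l))
print('tube',A(252,95,.055).round(3), 'scene',ray('scene',443/800*560,188*.7,.055)[:2].round(3))
P=[A(*p,.008) for p in((482,42),(538,63),(513,121),(458,99))]
print('pyr',np.mean(P,0).round(3),A(493,72,.04).round(3),[dg(P[(i+1)%4]-P[i]) for i in range(4)])
h=A(654,146,.012); t=A(708,22,.008); print('bar',h.round(3),t.round(3),(h+(t-h)/np.linalg.norm(t-h)*.042).round(3),np.linalg.norm(t-h).round(3),'yaw',dg(t-h),dg(A(701,40,.008)-h))
for n,f1,f2,r1,r2 in(('bar',(18,487),(162,484),(22,292),(164,288)),('pyr',(241,463),(382,452),(230,268),(368,257)),('tube',(447,432),(587,414),(427,238),(565,223)),('clamp',(627,494),(773,497),(629,295),(772,298))):
    f1,f2,r1,r2=[B(*p,.022) for p in(f1,f2,r1,r2)]; d=(r1+r2-f1-f2)/2; L=np.linalg.norm(d)
    m=(f1+f2)/2+d/L*.0715; print(n,m.round(3),'yaw',dg(d),L.round(3),np.linalg.norm(m).round(3))
print('tin',ray('top',537*.7,332*.7,.026).round(3))
go([.3,.15,.15],0)
```

```text
clamp [0.381 0.288] x axis yaw -7.6
tube [0.415 0.156] scene [0.419 0.158]
pyr [ 0.43  -0.013] [ 0.431 -0.012] [-111.9, 156.4, 67.1, -22.8]
bar [ 0.38  -0.125] [ 0.471 -0.166] [ 0.418 -0.142] 0.1 yaw -24.5 -24.8
bar [0.574 0.291] yaw 1.6 0.194 0.644
pyr [0.597 0.087] yaw 4.2 0.194 0.603
tube [ 0.626 -0.105] yaw 4.9 0.193 0.635
clamp [ 0.553 -0.281] yaw -2.8 0.194 0.621
tin [ 0.382 -0.309  0.026]
shift [0.2592 0.4616 0.0764] turn [  0.1   0.  -12.8] yaw 0.0 j6 -16.5 t 0.1
```

Run:
```python
from h import *
go([.381,.288,.12],-7.6)
```

```text
shift [0.3076 0.309  0.1062] turn [ 0.1 -0.  -5.2] yaw -7.6 j6 -16.5 t 0.1
```

```bash
python3 -m pendant '[[0.5,[0.15,0.155,0.05],[0,0,-2.6]],[0.5,[0.15,0.155,0.05],[0,0,-2.6]],[0.5,[0.15,0.155,0.05],[0,0,-2.6]],[0.5,[0.15,0.155,0.05],[0,0,-2.6]],[0.5,[0.308,0.309,0.106],[0,0,-5.2]],[0.5,[0.308,0.309,0.106],[0,0,-5.2]],[0.5,[0.308,0.309,0.106],[0,0,-5.2]],[0.5,[0.308,0.309,0.106],[0,0,-5.2]],[0.5,[0.308,0.309,0.106],[0,0,-5.2]]]'
python3 -m pendant '[[0.5,[0,0,0],[0,0,0]],[0.5,[0,0,0],[0,0,0]]]'
python3 - <<'E'
from h import *
go([.381,.288,.008],-7.6)
for n in('top','scene'): cv2.imwrite(f"{n}_1.png",viewer.snapshot(n)[:,:,::-1])
a=cv2.imread('top_1.png')[180:300,60:260]; b=cv2.imread('scene_1.png')[40:160,220:420]
cv2.imwrite('pics/c2.png',cv2.convertScaleAbs(cv2.resize(np.hstack([a,b]),None,fx=2,fy=2,interpolation=2),alpha=1.5))
E
```

```text
clock: 0.85
tool_pos: [0.3433, 0.3471, 0.1381]
orientation: [-180.0, 0.0, -7.6]
force: [1.2, 0.1, 1.0]
opening: 0.0658
gripper_force: 0.0
clock: 1.02
tool_pos: [0.3435, 0.3467, 0.1379]
orientation: [179.9, 0.0, -7.8]
force: [-0.3, 0.7, 0.8]
opening: 0.0659
gripper_force: 0.0
shift [0.0452 0.0528 0.13  ] turn [ 0.1  0.  -0.2] yaw -7.6 j6 13.8 t 1.0167
```

View pics/c2.png

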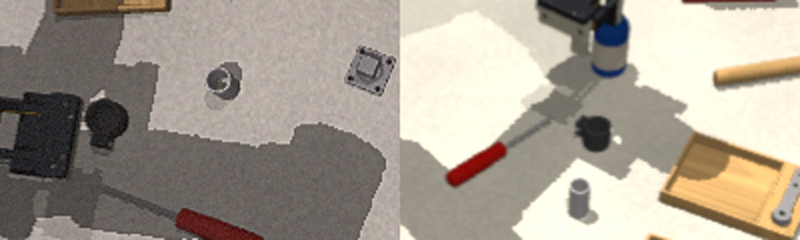

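The gripper hangs short of the clamp, just beside the blue can. The clamp sits where I measured it.

```bash
python3 -m pendant '[[0.5,[0.045,0.053,0.03],[0,0,0]],[0.5,[0.045,0.053,0.03],[0,0,0]],[0.5,[0.045,0.053,0.08],[0,0,0]],[0.5,[0.045,0.053,0.1],[0,0,0]],[0.5,[0.045,0.053,0.115],[0,0,0]],[0.5,[0.045,0.053,0.13],[0,0,0]],[0.5,[0.045,0.053,0.13],[0,0,0]],[0.5,[0.045,0.053,0.13],[0,0,0]]]'
python3 -m pendant '[[-1,[0,0,0],[0,0,0]],[-1,[0,0,0],[0,0,0]],[-1,[0,0,0],[0,0,0]],[-1,[0,0,0],[0,0,0]],[-1,[0,0,0],[0,0,0]],[-1,[0,0,0],[0,0,0]]]'
python3 - <<'E'
from h import *
go([.548,-.281,.12],-2.8)
E
```

```text
clock: 1.78
tool_pos: [0.38, 0.2912, 0.0081]
orientation: [179.9, 0.0, -7.5]
force: [0.0, 0.7, 0.4]
opening: 0.0655
gripper_force: 0.0
clock: 2.28
tool_pos: [0.3807, 0.2911, 0.0093]
orientation: [-179.9, -0.0, -7.6]
force: [-3.2, 0.4, 7.0]
opening: 0.0421
gripper_force: 30.0
shift [ 0.2416  0.5448 -0.1114] turn [-0.1 -0.  -4.8] yaw -2.8 j6 21.4 t 2.2833
```

```bash
python3 -m pendant '[[-1,[0,0,-0.04],[0,0,0]],[-1,[0,0,-0.08],[0,0,0]],[-1,[0,0,-0.111],[0,0,0]],[-1,[0,0.04,-0.111],[0,0,0]],[-1,[0.05,0.113,-0.111],[0,0,-1]],[-1,[0.05,0.113,-0.111],[0,0,-1]],[-1,[0.12,0.27,-0.111],[0,0,-2]],[-1,[0.12,0.27,-0.111],[0,0,-2]],[-1,[0.12,0.27,-0.111],[0,0,-2]],[-1,[0.12,0.27,-0.111],[0,0,-2]]]'
python3 -m pendant '[[-1,[0.12,0.275,0],[0,0,-3]],[-1,[0.12,0.275,0],[0,0,-3]],[-1,[0.12,0.275,0],[0,0,-3]],[-1,[0.12,0.275,0],[0,0,-3]],[-1,[0.12,0.275,0],[0,0,-3]],[-1,[0.12,0.275,0],[0,0,-3]],[-1,[0.12,0.275,0],[0,0,-3]],[-1,[0.12,0.275,0],[0,0,-3]],[-1,[0.12,0.275,0],[0,0,-3]],[-1,[0.12,0.275,0],[0,0,-3]]]'
python3 - <<'E'
from h import *
go([.548,-.281,.014],-2.8)
E
```

```text
clock: 3.12
tool_pos: [0.4605, 0.0148, 0.1197]
orientation: [-180.0, -0.0, -5.6]
force: [1.4, 0.7, -1.6]
opening: 0.0418
gripper_force: 30.0
clock: 3.95
tool_pos: [0.5523, -0.2693, 0.1186]
orientation: [-180.0, 0.1, -2.8]
force: [-1.1, 0.5, -1.1]
opening: 0.0421
gripper_force: 30.0
shift [-0.0035  0.012   0.1046] turn [-0.   0.1  0. ] yaw -2.8 j6 95.1 t 3.95
```

```bash
python3 -m pendant '[[-1,[-0.004,0.012,0.03],[0,0,0]],[-1,[-0.004,0.012,0.06],[0,0,0]],[-1,[-0.004,0.012,0.08],[0,0,0]],[-1,[-0.004,0.012,0.09],[0,0,0]],[-1,[-0.004,0.012,0.095],[0,0,0]],[-1,[-0.004,0.012,0.099],[0,0,0]],[-1,[-0.004,0.012,0.102],[0,0,0]],[-1,[-0.004,0.012,0.102],[0,0,0]]]'
python3 - <<'E'
from h import *
go([.548,-.281,.0135],-2.8)
E
```

```text
clock: 4.62
tool_pos: [0.5491, -0.2801, 0.0181]
orientation: [180.0, -0.1, -2.6]
force: [-0.6, 0.6, -2.2]
opening: 0.0419
gripper_force: 30.0
shift [-0.0011  0.0009  0.0046] turn [ 0.  -0.1  0.2] yaw -2.8 j6 96.3 t 4.6167
```

```bash
python3 -m pendant '[[-1,[0,0,0.002],[0,0,0]],[-1,[0,0,0.004],[0,0,0]],[-1,[0,0,0.0045],[0,0,0]],[-1,[0,0,0.0045],[0,0,0]]]'
python3 -m pendant '[[0.3,[0,0,0],[0,0,0]],[0.3,[0,0,0],[0,0,0]],[0.3,[0,0,0],[0,0,0]],[0.3,[0,0,0],[0,0,0]],[0.3,[0,0,-0.02],[0,0,0]],[0.3,[0,0,-0.05],[0,0,0]],[0.3,[0,0,-0.08],[0,0,0]],[0.3,[0,0,-0.106],[0,0,0]],[0.3,[0,0,-0.106],[0,0,0]]]'
python3 - <<'E'
from h import *
go([.418,-.142,.12],-24.6)
E
```

```text
clock: 4.95
tool_pos: [0.5488, -0.2804, 0.0134]
orientation: [180.0, -0.0, -2.6]
force: [-1.2, 0.9, 0.5]
opening: 0.0415
gripper_force: 30.0
clock: 5.7
tool_pos: [0.5517, -0.2816, 0.1251]
orientation: [179.9, -0.5, -2.6]
force: [1.5, -0.7, 0.5]
opening: 0.0571
gripper_force: 0.0
shift [-0.1399 -0.1334  0.0035] turn [ 0.1 -0.5 22. ] yaw -24.6 j6 96.3 t 5.7
```

```bash
python3 -m pendant '[[0,[-0.145,-0.135,0.004],[0,0,22]],[0,[-0.145,-0.135,0.004],[0,0,22]],[0,[-0.145,-0.135,0.004],[0,0,22]],[0,[-0.145,-0.135,0.004],[0,0,22]],[0,[-0.145,-0.135,0.004],[0,0,22]],[0,[-0.145,-0.135,0.004],[0,0,22]],[0,[-0.145,-0.135,0.004],[0,0,22]],[0,[-0.145,-0.135,0.004],[0,0,22]]]'
python3 - <<'E'
from h import *
go([.412,-.139,.003],-24.6)
for n in('top','scene'): cv2.imwrite(f"{n}_2.png",viewer.snapshot(n)[:,:,::-1])
a=cv2.imread('top_2.png')[100:260,220:420]; b=cv2.imread('scene_2.png')[180:340,200:400]
cv2.imwrite('pics/c3.png',cv2.convertScaleAbs(cv2.resize(np.hstack([a,b]),None,fx=2,fy=2,interpolation=2),alpha=1.5))
E
```

```text
clock: 6.37
tool_pos: [0.4107, -0.1388, 0.1155]
orientation: [-180.0, -0.1, -24.6]
force: [-0.0, 0.8, 0.6]
opening: 0.0435
gripper_force: 0.0
shift [ 0.0011 -0.0003  0.1125] turn [-0.  -0.1  0. ] yaw -24.6 j6 57.8 t 6.3667
```

View pics/c3.png

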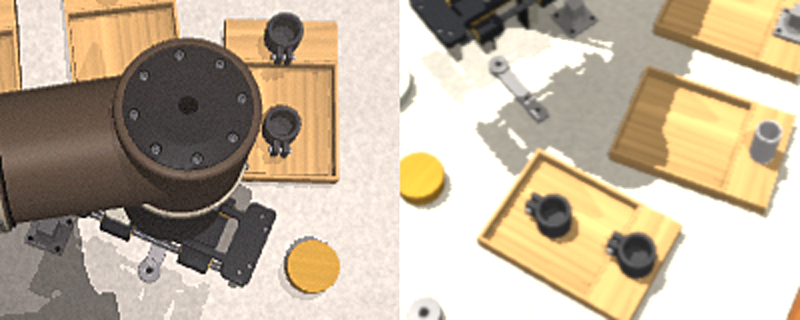

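The clamp stands in its bay at crop (282,125). The gripper is over the bar, whose head shows at (150,270), with a finger on each side.

```bash
python3 -m pendant '[[0,[0.001,0,0.03],[0,0,0]],[0,[0.001,0,0.06],[0,0,0]],[0,[0.001,0,0.08],[0,0,0]],[0,[0.001,0,0.095],[0,0,0]],[0,[0.001,0,0.105],[0,0,0]],[0,[0.001,0,0.11],[0,0,0]],[0,[0.001,0,0.1125],[0,0,0]],[0,[0.001,0,0.1125],[0,0,0]]]'
python3 -m pendant '[[-1,[0,0,0],[0,0,0]],[-1,[0,0,0],[0,0,0]],[-1,[0,0,0],[0,0,0]],[-1,[0,0,0],[0,0,0]],[-1,[0,0,0],[0,0,0]],[-1,[0,0,-0.002],[0,0,0]]]'
python3 - <<'E'
from h import *
go([.567,.289,.12],1.6)
E
```

```text
clock: 7.13
tool_pos: [0.4109, -0.1397, 0.002]
orientation: [180.0, 0.1, -24.7]
force: [0.4, 0.0, -0.2]
opening: 0.0438
gripper_force: 0.0
clock: 7.63
tool_pos: [0.4108, -0.1393, 0.0046]
orientation: [-180.0, -0.0, -24.6]
force: [1.3, 0.1, -1.6]
opening: 0.0175
gripper_force: 30.0
shift [-0.0363 -0.4544 -0.1154] turn [ -0.   -0.  -26.2] yaw 1.6 j6 57.9 t 7.6333
```

```bash
python3 -m pendant '[[-1,[0,0,-0.03],[0,0,0]],[-1,[0,0,-0.07],[0,0,0]],[-1,[0,0,-0.115],[0,0,0]],[-1,[0,-0.04,-0.115],[0,0,0]],[-1,[-0.036,-0.454,-0.115],[0,0,-26]],[-1,[-0.036,-0.454,-0.115],[0,0,-26]],[-1,[-0.036,-0.454,-0.115],[0,0,-26]],[-1,[-0.036,-0.454,-0.115],[0,0,-26]],[-1,[-0.036,-0.454,-0.115],[0,0,-26]],[-1,[-0.036,-0.454,-0.115],[0,0,-26]]]'
python3 - <<'E'
from h import *
go([.567,.289,.12],1.6)
E
```

```text
clock: 8.47
tool_pos: [0.5114, 0.1345, 0.1197]
orientation: [-180.0, 0.0, 1.4]
force: [-0.3, -0.3, -1.6]
opening: 0.017
gripper_force: 30.0
shift [ 0.0594 -0.1531 -0.0003] turn [-0.   0.  -0.2] yaw 1.6 j6 55.4 t 8.4667
```

```bash
python3 -m pendant '[[-1,[0.059,-0.153,0],[0,0,0]],[-1,[0.059,-0.153,0],[0,0,0]],[-1,[0.059,-0.153,0],[0,0,0]],[-1,[0.059,-0.153,0],[0,0,0]],[-1,[0.059,-0.153,0],[0,0,0]],[-1,[0.059,-0.153,0.03],[0,0,0]],[-1,[0.059,-0.153,0.06],[0,0,0]],[-1,[0.059,-0.153,0.08],[0,0,0]],[-1,[0.059,-0.153,0.08],[0,0,0]]]'
python3 - <<'E'
from h import *
go([.567,.289,.0065],1.6)
for n in('top','scene'): cv2.imwrite(f"{n}_3.png",viewer.snapshot(n)[:,:,::-1])
a=cv2.imread('top_3.png')[80:240,60:260]; b=cv2.imread('scene_3.png')[60:220,280:480]
cv2.imwrite('pics/c4.png',cv2.convertScaleAbs(cv2.resize(np.hstack([a,b]),None,fx=2,fy=2,interpolation=2),alpha=1.5))
E
```

```text
clock: 9.22
tool_pos: [0.5637, 0.2846, 0.0345]
orientation: [179.7, 0.4, 1.3]
force: [-0.4, -0.9, -1.5]
opening: 0.0175
gripper_force: 30.0
shift [ 0.0036 -0.0045  0.028 ] turn [ 0.3  0.4 -0.3] yaw 1.6 j6 47.0 t 9.2167
```

View pics/c4.png

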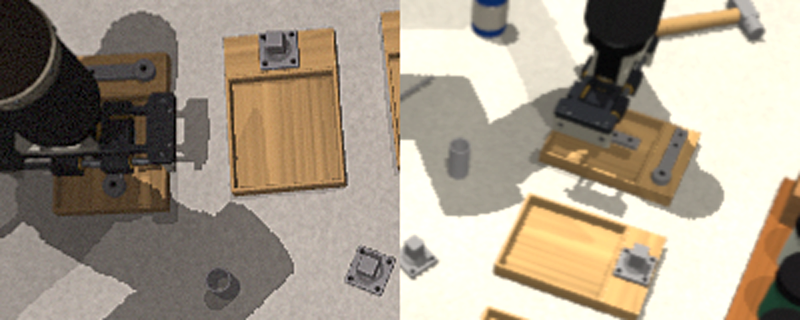

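The bar hangs level and in line with its bay; its head is at crop (113,185), inside the rim.

```bash
python3 -m pendant '[[-1,[0.003,-0.004,0.01],[0,0,0]],[-1,[0.003,-0.004,0.018],[0,0,0]],[-1,[0.003,-0.004,0.023],[0,0,0]],[-1,[0.003,-0.004,0.026],[0,0,0]],[-1,[0.003,-0.004,0.028],[0,0,0]],[-1,[0.003,-0.004,0.028],[0,0,0]]]'
python3 - <<'E'
from h import *
go([.567,.289,.0065],1.6)
E
```

```text
clock: 9.82
tool_pos: [0.5696, 0.2907, 0.0112]
orientation: [180.0, 0.0, 1.4]
force: [0.4, 0.5, -0.9]
opening: 0.0174
gripper_force: 30.0
shift [-0.0026  0.0016  0.0047] turn [ 0.   0.  -0.2] yaw 1.6 j6 46.9 t 9.8167
```

```bash
python3 -m pendant '[[-1,[0,0,0.002],[0,0,0]],[-1,[0,0,0.004],[0,0,0]],[-1,[0,0,0.0045],[0,0,0]],[-1,[0,0,0.0045],[0,0,0]]]'
python3 -m pendant '[[-0.1,[0,0,0],[0,0,0]],[-0.1,[0,0,0],[0,0,0]],[-0.1,[0,0,0],[0,0,0]],[-0.1,[0,0,0],[0,0,0]],[-0.1,[0,0,-0.02],[0,0,0]],[-0.1,[0,0,-0.05],[0,0,0]],[-0.1,[0,0,-0.08],[0,0,0]],[-0.1,[0,0,-0.116],[0,0,0]],[-0.1,[0,0,-0.116],[0,0,0]]]'
python3 - <<'E'
from h import *
go([.416,.157,.13],4.9)
E
```

```text
clock: 10.15
tool_pos: [0.5698, 0.291, 0.0071]
orientation: [-180.0, -0.0, 1.4]
force: [-1.0, -0.2, -0.8]
opening: 0.0173
gripper_force: 30.0
clock: 10.9
tool_pos: [0.5733, 0.2932, 0.1309]
orientation: [-179.7, -0.5, 1.5]
force: [1.8, 0.6, 2.2]
opening: 0.0395
gripper_force: 0.0
shift [-0.1607  0.1321 -0.0014] turn [-0.3 -0.6 -3.4] yaw 4.9 j6 46.9 t 10.9
```

```bash
python3 -m pendant '[[0.3,[-0.161,0.132,0],[0,0,-3.4]],[0.3,[-0.161,0.132,0],[0,0,-3.4]],[0.3,[-0.161,0.132,0],[0,0,-3.4]],[0.3,[-0.161,0.132,0],[0,0,-3.4]],[0.3,[-0.161,0.132,0],[0,0,-3.4]],[0.3,[-0.161,0.132,0],[0,0,-3.4]],[0.3,[-0.161,0.132,0],[0,0,-3.4]],[0.3,[-0.161,0.132,0.03],[0,0,-3.4]],[0.3,[-0.161,0.132,0.05],[0,0,-3.4]],[0.3,[-0.161,0.132,0.05],[0,0,-3.4]]]'
python3 - <<'E'
from h import *
go([.416,.157,.015],4.9)
for n in('top','scene'): cv2.imwrite(f"{n}_4.png",viewer.snapshot(n)[:,:,::-1])
a=cv2.imread('top_4.png')[80:240,60:260]; b=cv2.imread('scene_4.png')[60:220,250:450]
cv2.imwrite('pics/c5.png',cv2.convertScaleAbs(cv2.resize(np.hstack([a,b]),None,fx=2,fy=2,interpolation=2),alpha=1.5))
E
```

```text
clock: 11.73
tool_pos: [0.4109, 0.1542, 0.0702]
orientation: [179.9, 0.2, 4.7]
force: [-0.4, -0.5, -0.5]
opening: 0.0569
gripper_force: 0.0
shift [ 0.0055 -0.0025  0.0552] turn [ 0.1  0.2 -0.2] yaw 4.9 j6 48.3 t 11.7333
```

View pics/c5.png

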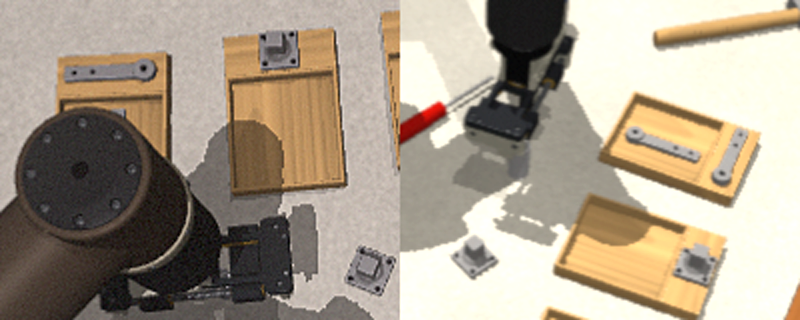

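The bar lies flat in its bay at scene crop (662,145). The gripper is over the tube, which is still standing.

```bash
python3 -m pendant '[[0.3,[0.005,-0.002,0.01],[0,0,0]],[0.3,[0.005,-0.002,0.03],[0,0,0]],[0.3,[0.005,-0.002,0.045],[0,0,0]],[0.3,[0.005,-0.002,0.055],[0,0,0]],[0.3,[0.005,-0.002,0.055],[0,0,0]]]'
python3 -m pendant '[[-1,[0,0,0],[0,0,0]],[-1,[0,0,0],[0,0,0]],[-1,[0,0,0],[0,0,0]],[-1,[0,0,0],[0,0,0]],[-1,[0,0,0],[0,0,0]],[-1,[0,0,0],[0,0,0]]]'
python3 - <<'E'
from h import *
go([.615,-.105,.13],4.9)
E
```

```text
clock: 12.25
tool_pos: [0.417, 0.1576, 0.0174]
orientation: [179.9, 0.1, 4.8]
force: [-0.4, -0.2, 0.9]
opening: 0.0565
gripper_force: 0.0
clock: 12.75
tool_pos: [0.4172, 0.1578, 0.0187]
orientation: [-180.0, -0.1, 4.8]
force: [-0.6, 0.1, 6.3]
opening: 0.03
gripper_force: 30.0
shift [ 0.1753  0.2784 -0.1113] turn [-0.  -0.1 -0.1] yaw 4.9 j6 48.6 t 12.75
```

```bash
python3 -m pendant '[[-1,[0,0,-0.03],[0,0,0]],[-1,[0,0,-0.07],[0,0,0]],[-1,[0,0,-0.111],[0,0,0]],[-1,[0,0.01,-0.111],[0,0,0]],[-1,[0.175,0.278,-0.111],[0,0,0]],[-1,[0.175,0.278,-0.111],[0,0,0]],[-1,[0.175,0.278,-0.111],[0,0,0]],[-1,[0.175,0.278,-0.111],[0,0,0]],[-1,[0.175,0.278,-0.111],[0,0,0]],[-1,[0.175,0.278,-0.111],[0,0,0]]]'
python3 - <<'E'
from h import *
go([.615,-.105,.13],4.9)
E
```

```text
clock: 13.58
tool_pos: [0.572, -0.0517, 0.1289]
orientation: [-180.0, -0.0, 4.8]
force: [0.6, 2.1, -0.8]
opening: 0.0297
gripper_force: 30.0
shift [ 0.0384  0.0567 -0.0011] turn [-0.  -0.  -0.1] yaw 4.9 j6 80.4 t 13.5833
```

```bash
python3 -m pendant '[[-1,[0.038,0.056,0],[0,0,0]],[-1,[0.038,0.056,0],[0,0,0]],[-1,[0.038,0.056,0],[0,0,0]],[-1,[0.038,0.056,0.02],[0,0,0]],[-1,[0.038,0.056,0.05],[0,0,0]],[-1,[0.038,0.056,0.08],[0,0,0]],[-1,[0.038,0.056,0.09],[0,0,0]],[-1,[0.038,0.056,0.095],[0,0,0]],[-1,[0.038,0.056,0.098],[0,0,0]],[-1,[0.038,0.056,0.098],[0,0,0]]]'
python3 - <<'E'
from h import *
go([.615,-.105,.0227],4.9)
E
```

```text
clock: 14.42
tool_pos: [0.6144, -0.1021, 0.0317]
orientation: [180.0, -0.0, 4.8]
force: [-0.8, -0.6, -0.6]
opening: 0.0299
gripper_force: 30.0
shift [0.0004 0.0029 0.009 ] turn [ 0.  -0.  -0.1] yaw 4.9 j6 86.3 t 14.4167
```

```bash
python3 -m pendant '[[-1,[0,0.002,0.003],[0,0,0]],[-1,[0,0.002,0.006],[0,0,0]],[-1,[0,0.002,0.008],[0,0,0]],[-1,[0,0.002,0.009],[0,0,0]],[-1,[0,0.002,0.009],[0,0,0]]]'
python3 -m pendant '[[0.1,[0,0,0],[0,0,0]],[0.1,[0,0,0],[0,0,0]],[0.1,[0,0,0],[0,0,0]],[0.1,[0,0,0],[0,0,0]],[0.1,[0,0,-0.02],[0,0,0]],[0.1,[0,0,-0.05],[0,0,0]],[0.1,[0,0,-0.08],[0,0,0]],[0.1,[0,0,-0.106],[0,0,0]],[0.1,[0,0,-0.106],[0,0,0]]]'
python3 - <<'E'
from h import *
go([.431,-.013,.13],-22.8)
E
```

```text
clock: 14.83
tool_pos: [0.6142, -0.1043, 0.0228]
orientation: [180.0, -0.0, 4.8]
force: [-0.8, 0.3, 2.4]
opening: 0.0297
gripper_force: 30.0
clock: 15.58
tool_pos: [0.6173, -0.1044, 0.1341]
orientation: [179.9, -0.5, 4.8]
force: [0.6, -0.1, 0.9]
opening: 0.0482
gripper_force: 0.0
shift [-0.178  -0.1068  0.0024] turn [-0.1 -0.5 27.6] yaw -22.8 j6 86.5 t 15.5833
```

```bash
python3 -m pendant '[[0.1,[-0.178,-0.107,0],[0,0,27.5]],[0.1,[-0.178,-0.107,0],[0,0,27.5]],[0.1,[-0.178,-0.107,0],[0,0,27.5]],[0.1,[-0.178,-0.107,0],[0,0,27.5]],[0.1,[-0.178,-0.107,0],[0,0,27.5]],[0.1,[-0.178,-0.107,0],[0,0,27.5]],[0.1,[-0.178,-0.107,0],[0,0,27.5]],[0.1,[-0.178,-0.107,0.03],[0,0,27.5]],[0.1,[-0.178,-0.107,0.06],[0,0,27.5]],[0.1,[-0.178,-0.107,0.06],[0,0,27.5]]]'
python3 - <<'E'
from h import *
go([.431,-.013,.016],-22.8)
for n in('top','scene'): cv2.imwrite(f"{n}_5.png",viewer.snapshot(n)[:,:,::-1])
a=cv2.imread('top_5.png')[80:240,150:350]; b=cv2.imread('scene_5.png')[130:290,230:430]
cv2.imwrite('pics/c6.png',cv2.convertScaleAbs(cv2.resize(np.hstack([a,b]),None,fx=2,fy=2,interpolation=2),alpha=1.5))
E
```

```text
clock: 16.42
tool_pos: [0.4255, -0.0136, 0.0642]
orientation: [179.8, 0.3, -22.8]
force: [-0.9, -0.6, -0.3]
opening: 0.0481
gripper_force: 0.0
shift [ 0.0051 -0.0029  0.0481] turn [0.2 0.3 0. ] yaw -22.8 j6 42.4 t 16.4167
```

View pics/c6.png

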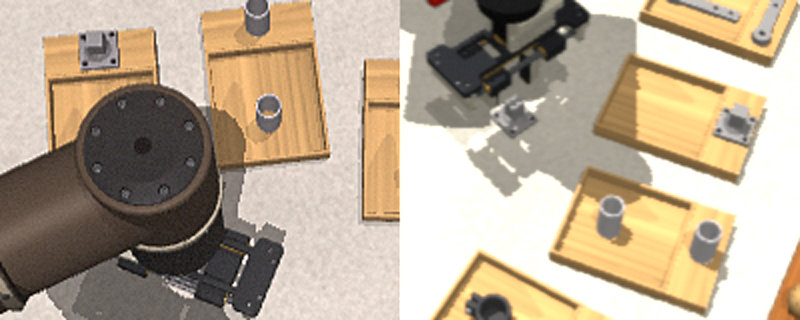

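The tube stands in its bay at crop (268,115). The gripper is over the pyramid adapter.

```bash
python3 -m pendant '[[0.1,[0.005,-0.003,0.01],[0,0,0]],[0.1,[0.005,-0.003,0.03],[0,0,0]],[0.1,[0.005,-0.003,0.04],[0,0,0]],[0.1,[0.005,-0.003,0.046],[0,0,0]],[0.1,[0.005,-0.003,0.046],[0,0,0]]]'
python3 -m pendant '[[-1,[0,0,0],[0,0,0]],[-1,[0,0,0],[0,0,0]],[-1,[0,0,0],[0,0,0]],[-1,[0,0,0],[0,0,0]],[-1,[0,0,0],[0,0,0]],[-1,[0,0,0],[0,0,0]]]'
python3 - <<'E'
from h import *
go([.592,.087,.13],4.2)
E
```

```text
clock: 16.93
tool_pos: [0.434, -0.0118, 0.0221]
orientation: [180.0, 0.0, -22.7]
force: [-0.4, 0.1, -0.5]
opening: 0.0483
gripper_force: 0.0
clock: 17.43
tool_pos: [0.4338, -0.0115, 0.0225]
orientation: [-180.0, -0.0, -22.7]
force: [-2.0, 0.5, 4.8]
opening: 0.0202
gripper_force: 30.0
shift [ 0.108  -0.152  -0.1073] turn [ -0.   -0.1 -26.9] yaw 4.2 j6 42.6 t 17.4333
```

```bash
python3 -m pendant '[[-1,[0,0,-0.03],[0,0,0]],[-1,[0,0,-0.07],[0,0,0]],[-1,[0,0,-0.107],[0,0,0]],[-1,[0,-0.01,-0.107],[0,0,0]],[-1,[0.108,-0.152,-0.107],[0,0,-27]],[-1,[0.108,-0.152,-0.107],[0,0,-27]],[-1,[0.108,-0.152,-0.107],[0,0,-27]],[-1,[0.108,-0.152,-0.107],[0,0,-27]],[-1,[0.108,-0.152,-0.107],[0,0,-27]],[-1,[0.108,-0.152,-0.107],[0,0,-27]]]'
python3 - <<'E'
from h import *
go([.592,.087,.0265],4.2)
E
```

```text
clock: 18.27
tool_pos: [0.5942, 0.0885, 0.1277]
orientation: [180.0, 0.0, 4.3]
force: [-0.2, -0.0, -0.0]
opening: 0.0199
gripper_force: 30.0
shift [-0.0022  0.0012  0.1012] turn [0.  0.  0.1] yaw 4.2 j6 67.2 t 18.2667
```

```bash
python3 -m pendant '[[-1,[-0.002,0.001,0.03],[0,0,0]],[-1,[-0.002,0.001,0.06],[0,0,0]],[-1,[-0.002,0.001,0.08],[0,0,0]],[-1,[-0.002,0.001,0.088],[0,0,0]],[-1,[-0.002,0.001,0.092],[0,0,0]],[-1,[-0.002,0.001,0.094],[0,0,0]],[-1,[-0.002,0.001,0.094],[0,0,0]]]'
python3 - <<'E'
from h import *
go([.592,.087,.0265],4.2)
E
```

```text
clock: 18.85
tool_pos: [0.5903, 0.0858, 0.0358]
orientation: [-180.0, -0.1, 4.3]
force: [-0.2, -0.2, -0.7]
opening: 0.0196
gripper_force: 30.0
shift [ 0.0018 -0.0011  0.0093] turn [-0.  -0.1  0.1] yaw 4.2 j6 67.2 t 18.85
```

```bash
python3 -m pendant '[[-1,[0,0,0.003],[0,0,0]],[-1,[0,0,0.006],[0,0,0]],[-1,[0,0,0.008],[0,0,0]],[-1,[0,0,0.009],[0,0,0]],[-1,[0,0,0.0093],[0,0,0]],[-1,[0,0,0.0093],[0,0,0]]]'
python3 -m pendant '[[0,[0,0,0],[0,0,0]],[0,[0,0,0],[0,0,0]],[0,[0,0,0],[0,0,0]],[0,[0,0,0],[0,0,0]],[0,[0,0,-0.02],[0,0,0]],[0,[0,0,-0.05],[0,0,0]],[0,[0,0,-0.08],[0,0,0]],[0,[0,0,-0.12],[0,0,0]],[0,[-0.1,0,-0.15],[0,0,0]],[0,[-0.1,0,-0.15],[0,0,0]]]'
python3 -m pendant '[[0,[-0.1,0,0],[0,0,0]],[0,[-0.1,0,0],[0,0,0]],[0,[-0.1,0,0],[0,0,0]],[0,[-0.1,0,0],[0,0,0]]]'
python3 - <<'E'
from h import *
for n in('top','scene'): cv2.imwrite(f"{n}_6.png",viewer.snapshot(n)[:,:,::-1])
a=cv2.imread('top_6.png')[60:240,70:400]; b=cv2.imread('scene_6.png')[90:350,200:440]
cv2.imwrite('pics/c7.png',cv2.convertScaleAbs(np.hstack([cv2.resize(a,(430,420)),cv2.resize(b,(370,420))]),alpha=1.5))
E
```

```text
clock: 19.35
tool_pos: [0.59, 0.0857, 0.0265]
orientation: [-180.0, -0.0, 4.3]
force: [-3.1, 0.5, 5.2]
opening: 0.0195
gripper_force: 30.0
clock: 20.18
tool_pos: [0.5114, 0.0802, 0.1712]
orientation: [-179.9, -0.2, 4.2]
force: [-0.9, 1.5, -0.1]
opening: 0.0439
gripper_force: 0.0
clock: 20.52
tool_pos: [0.407, 0.0713, 0.17]
orientation: [-179.9, -0.0, 4.3]
force: [-0.1, 0.0, -0.7]
opening: 0.0438
gripper_force: 0.0
```

View pics/c7.png

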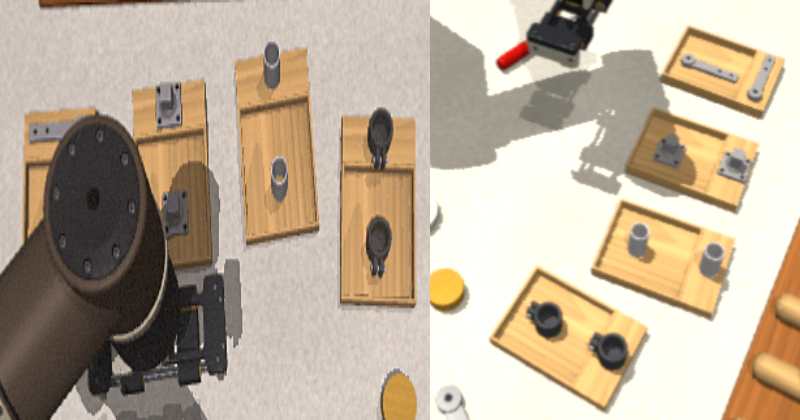

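All four parts are in their matching bays and upright: the bar at scene crop (710,68), pyramid (668,150), tube (638,238) and clamp (547,318). The tin has not moved, and the gripper is clear.

```bash
python3 -c "from plant import workorder; print(workorder.close_job())"
```

```text
the job is handed in; nothing more can be done
None
```

I set all four components down in their matching bays, left the tin where it stood, and handed the job in at about 20.6 s; the hand-in gave no verdict, but the last pictures show each part resting the right way up.

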